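# Set the guards of two board testers

## Task

Two identical board testers are fixed to the bench, both with their clear sliding guard left half-way. Slide the guard of the tester that has a circuit board in its bay fully shut, and slide the guard of the tester whose bay is empty fully open, ready for the next board.

Things in the scene. Friction and masses are not known exactly. Their poses are not given: they have to be found in the camera images.
- fin_loaded (a point): Centre of the upright black grip fin on the guard of the tester with a green circuit board (104 x 110 mm) in its bay. Fin 12 mm thick (point x), 60 wide (y), top 48 mm above the clear pane; this point is 27 mm above the pane, 100 above the bench. x points along the track in the opening direction, roughly away from the robot. Tester: grey box 300 x 170 mm, 90 high, bay in the half nearer the robot.
- guard_loaded (a joint): Slide of the loaded tester's guard, m: 0 = fully shut (guard over the bay, against the front lip nearest the robot), 0.120 = fully open (guard over the vented rear deck, against the rear stops). Stays where it is left; sliding takes about 2 to 4 N.
- fin_empty (a point): Centre of the upright black grip fin on the guard of the tester with an empty bay (only four brass standoffs). Fin 12 mm thick (point x), 60 wide (y), top 48 mm above the clear pane; this point is 27 mm above the pane, 100 above the bench. x points along the track in the opening direction, roughly away from the robot. Same tester otherwise; either may stand left or right.
- guard_empty (a joint): Slide of the empty tester's guard, m: 0 = fully shut (guard over the bay, against the front lip nearest the robot), 0.120 = fully open (guard over the vented rear deck, against the rear stops). Stays where it is left; sliding takes about 2 to 4 N.

How it is judged:
By the outcome, as a careful person would: the job done as asked, in the order asked, and still so for the second after the job is handed in, with the robot touching nothing.
It also fails if it takes over 45 s, if anything falls off the work surface, if the arm or the gripper's body presses on something with over 40 N, if the wrist force passes 120 N, or if a joint passes its speed limit or range.

## Robot

A 6-joint arm with a two-finger parallel gripper is mounted at the origin on the work surface. World frame = base frame: x ahead of the robot, y to its left, z up, the work surface at z = 0. Lengths are in mm, angles in degrees, forces in N, time in s.
With the tool pointing down it reaches from about 300 to 850 mm from the base axis. Payload 4.2 kg.
Tool frame: the origin (TCP) lies at the very end of the fingers, on their centre line; the grasp point (between the pads) lies 19 mm behind it (env.grasp_offset is the distance from the TCP to the grasp point, in mm); z points along the fingers, y is the line along which they close (so a half turn about z gives the same grasp; the last joint's range is limited). The gripper opens to 91 mm and grips with 3 to 60 N. Pads are 32 mm wide; open, the fingers measure 118 mm over their backs; the gripper's body (76 mm by 178 mm) begins 60 mm behind the grasp point.
Start: joints at [-66.864, 18.312, 89.639, -0, 72.044, -1.146], TCP at [236.461, -524.148, 191.676] pointing down, gripper open.
Joint ranges: [-177.97, 177.97], [-48.28, 115.42], [12.27, 149.76], [-77.06, 257.06], [2.81, 150.46], [-146.56, 146.56]. Speed limits (degrees/s): [147.25, 147.25, 180, 180, 180, 180].

## Interface

Orientations are given as [roll, pitch, yaw] about the fixed x, y, z axes, in that order (R = Rz(yaw) Ry(pitch) Rx(roll)).
In Python, from workcell import env gives the robot as it stands. The module is installed in compiled form; this text tells all that it offers.
- The arm moves only by the tool send_rows, never from a script. Its argument "motion" is a list of rows, each an object of numbers: "tx", "ty", "tz": the shift along the tool's x, y, z in units of 500 mm (1.0 is 500 mm); "rx", "ry", "rz": the turn, a rotation vector about the tool's x, y, z in units of 30 degrees (1.0 is 30 degrees); "gripper": the closure, from -1 (fully open) to 1 (shut). In form: [{"tx": .., "ty": .., "tz": .., "rx": .., "ry": .., "rz": .., "gripper": ..}, ...]. A call has 1 to 12 rows; each row shifts and turns the commanded pose from where the row before left it, along the tool's axes as they then stand; what a row does not reach is not made up. A row lasts 1/8 s, in which the tool goes at most 62.5 mm and 10.7 degrees, less where a joint would pass 70% of its speed; a pose out of reach is approached as far as the arm can. A call with a number of a shift or a turn outside -1 to 1 is refused whole. A call with a gripper value outside its range is refused whole. The fingers move at their own pace and stop on an object; "grip_force" is the grip in N (left out, the last holds). Time passes only in rows, so rows that do not move let the fingers close. It gives the time, the measured TCP pose, the force, the opening and the grip force at its end, in the units of the state.
- env.state(): the state, without advancing time (a new reading comes with each control period).
- env.grab_frame(name): name is "scene" or "top" or "wrist"; returns a dict with "frame" (400x640x3 uint8, red, green, blue), "vertical_fov" (degrees; the focal length in pixels is half the picture's height over the tangent of half this angle, whatever the lens; pixels are square), "cx", "cy" (the principal point, pixels), "k1" (the pictures are not rectified: a ray, as slopes to the right and down, at radius r is drawn at 1 + k1 r^2 times it, then the intrinsics apply), "rvec" (rotation vector, rad) and "tvec" (3), from world to camera coordinates, as OpenCV has them; the wrist camera has in their place "T_tool_cam" (4x4, takes a point from camera to tool coordinates, whose origin is the TCP and whose axes are the flange's). Camera axes: x right, y down, z forward; pixel columns grow to the right and rows downward; lengths in mm; the calibration is good to about 2 mm. A picture is of the moment at which its call begins: read the wrist's pose just before it. There is no depth.
- env.job_done(): hands the job in; it is judged then, once.
The state is a dict: "time_s": time; "qpos": joint angles; "qvel": joint speeds; "effort": joint torques, N m; "ee_pos": TCP position; "ee_rot": TCP orientation; "force": force on the tool from outside, world axes, zero at the start; "torque": the same for the moment, N m; "gripper_width": finger opening in mm; "gripper_force": force on a finger pad.
Only numpy, scipy, OpenCV 4.12 (cv2) and the standard library are available. Lean on these libraries where they do the work, as an engineer would, in place of code of your own. Each camera call takes 0.05 s, during which the arm holds its last target. There are 200 camera calls.

## Working session

There is one attempt and no reset: what is moved stays moved. The work goes in short steps, Python scripts to look and compute and a tool call to move; the robot and the scene stay as the last step left them, time stands still between calls to the robot, and variables do not carry over. Pictures are saved under pics/ and viewed, at most 10 in all, crops included, and the job is handed in when it is done.

Besides the shell and the picture viewer there is one more tool, called after ">>>" as name(argument=value, ...) on one line, values as JSON. send_rows: Moves the arm, as the interface text tells. Shifts and turns lie within -1 to 1; 1 stands for 500 mm of shift or 30 degrees of turn. Its arguments: {"type":"object","properties":{"motion":{"type":"array"},"grip_force":{"type":"number"}},"required":["motion"]}

```bash
mkdir -p pics; cat > h.py <<'E'
import numpy as np, cv2
from workcell import env
def cam(n):
    s=env.state(); g=env.grab_frame(n); h=g["frame"].shape[0]
    f=h/2/np.tan(np.radians(g["vertical_fov"])/2)
    if n=="wrist":
        from scipy.spatial.transform import Rotation as R
        T=np.eye(4); T[:3,:3]=R.from_euler("xyz",s["ee_rot"],degrees=True).as_matrix(); T[:3,3]=s["ee_pos"]
        W=T@np.array(g["T_tool_cam"])
    else:
        W=np.eye(4); Rm=cv2.Rodrigues(np.array(g["rvec"],float))[0]; W[:3,:3]=Rm.T; W[:3,3]=-Rm.T@np.array(g["tvec"]).ravel()
    K=np.array([[f,0,g["cx"]],[0,f,g["cy"]],[0,0,1.]])
    return g["frame"],K,g["k1"],W
def onplane(px,z,K,k1,W):
    u=cv2.undistortPoints(np.array(px,float).reshape(-1,1,2),K,np.array([k1,0,0,0.])).reshape(-1,2)
    d=np.c_[u,np.ones(len(u))]@W[:3,:3].T
    return W[:3,3]+d*((z-W[2,3])/d[:,2])[:,None]
E
python3 - <<'E'
from h import *
print(env.state())
for n in("top","scene"):
    f,K,k1,W=cam(n); cv2.imwrite(f"pics/{n}.png",f[:,:,::-1]); np.savez(n,f=f,K=K,k1=k1,W=W); print(K,k1,W)
E
```

```text
{'time_s': 0.0, 'qpos': array([-6.68656715e+01,  1.83498735e+01,  8.97073417e+01,  6.00763487e-04,
        7.20451153e+01, -1.14428514e+00]), 'qvel': array([-0.00591642, -0.07510732, -0.00891935, -0.05619299,  0.02820403,
       -0.08165241]), 'effort': array([ 1.41969871e-03, -4.12458622e+01, -2.31973171e+01,  7.27877906e-02,
        4.56800626e-02, -1.73515655e-04]), 'ee_pos': array([ 236.22242693, -523.61805111,  190.83171581]), 'ee_rot': array([-1.79897701e+02, -2.61462075e-03,  2.42784256e+01]), 'force': array([ 0.18943247, -0.05032325,  1.01625417]), 'torque': array([ 0.00566449, -0.00080083, -0.02367139]), 'gripper_force': 0.0, 'gripper_width': 91.32504281406872}
[[447.11331263   0.         322.43766313]
 [  0.         447.11331263 200.87666611]
 [  0.           0.           1.        ]] 0.02697176650797947 [[-1.96870254e-02 -9.91226850e-01  1.30697179e-01  3.53419682e+02]
 [-9.99793613e-01  1.88621233e-02 -7.54659961e-03 -1.14867457e+01]
 [ 5.01516587e-03 -1.30818774e-01 -9.91393613e-01  1.03825833e+03]
 [ 0.00000000e+00  0.00000000e+00  0.00000000e+00  1.00000000e+00]]
[[494.92932124   0.         325.71159554]
 [  0.         494.92932124 195.29335027]
 [  0.           0.           1.        ]] -0.037581214013777446 [[ 6.56839622e-01  4.61891086e-01 -5.96001960e-01  1.05865859e+03]
 [ 7.53967680e-01 -3.92134747e-01  5.27032330e-01 -5.23119629e+02]
 [ 9.71845678e-03 -7.95541932e-01 -6.05820590e-01  7.15327201e+02]
 [ 0.00000000e+00  0.00000000e+00  0.00000000e+00  1.00000000e+00]]
```

View pics/top.png

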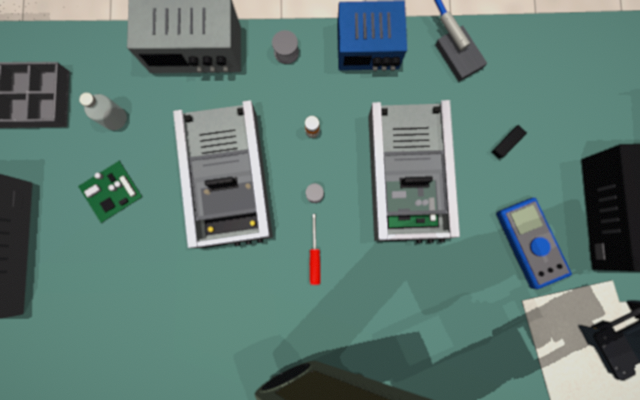

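View pics/scene.png

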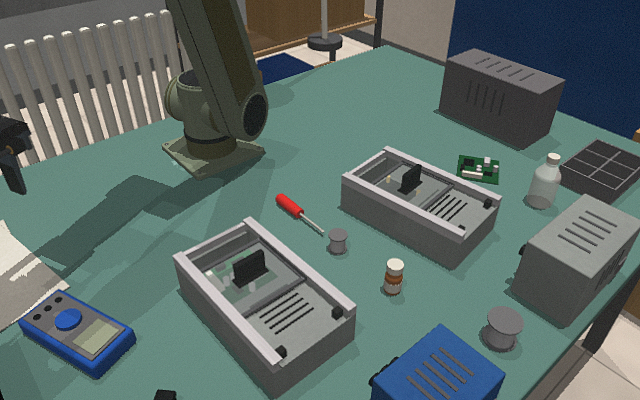

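The empty tester is on the left: its fin is at about (220,183) in the top view, with brass standoffs in the bay. The loaded tester is on the right, with its fin at about (416,181) over a green board. Next I'll measure the fins and rails.

```bash
python3 - <<'E'
from h import *
d=np.load("top.npz"); f,K,k1,W=d["f"],d["K"],float(d["k1"]),d["W"]
hsv=cv2.cvtColor(f,cv2.COLOR_RGB2HSV)
for nm,(x0,x1,y0,y1) in dict(empty=(196,246,172,196),loaded=(394,440,170,196)).items():
    m=(f[y0:y1,x0:x1].max(2)<45).astype(np.uint8)
    n,l,st,c=cv2.connectedComponentsWithStats(m); i=1+st[1:,4].argmax()
    cnt=np.argwhere(l==i)[:,::-1]+[x0,y0]
    r=cv2.minAreaRect(cnt.astype(np.float32)); b=cv2.boxPoints(r)
    print(nm,st[i],r,"\n",onplane(b,121,K,k1,W).round(1),"centre",onplane([r[0]],121,K,k1,W).round(1))
# rails: bright
m=((f.min(2)>170)).astype(np.uint8); m[:95]=0; m[255:]=0; m[:,:165]=0; m[:,475:]=0
n,l,st,c=cv2.connectedComponentsWithStats(m)
for i in range(1,n):
    if st[i,4]>300:
        p=np.argwhere(l==i)[:,::-1].astype(np.float32); r=cv2.minAreaRect(p); P=onplane(cv2.boxPoints(r),90,K,k1,W); print(st[i],P[:,:2].round(1).tolist())
for n_ in("empty","loaded"):
    x=(185,275) if n_=="empty" else (365,465)
c=np.hstack([cv2.resize(f[90:255,170:280],None,fx=3.5,fy=3.5),cv2.resize(f[90:255,360:470],None,fx=3.5,fy=3.5)])
cv2.imwrite("pics/crop.png",c[:,:,::-1])
E
```

```text
empty [ 11   6  30  12 180] ((221.59999084472656, 183.6999969482422), (8.343860626220703, 29.274221420288086), 81.8698959350586) 
 [[519.2 221.2 121. ]
 [526.8 161.3 121. ]
 [509.4 158.8 121. ]
 [501.8 218.5 121. ]] centre [[514.3 190.  121. ]]
loaded [  7   8  31   9 235] ((416.0, 182.0), (8.0, 30.0), 90.0) 
 [[ 519.3 -183.1  121. ]
 [ 518.1 -245.5  121. ]
 [ 501.2 -244.6  121. ]
 [ 502.4 -182.3  121. ]] centre [[ 510.2 -213.9  121. ]]
[ 174  101   94  146 2705] [[683.5, 310.3], [704.7, 135.1], [404.7, 97.4], [386.1, 266.2]]
[ 373  100   86  139 2600] [[695.3, -131.8], [700.8, -308.0], [397.7, -305.5], [392.4, -136.1]]
```

View pics/crop.png

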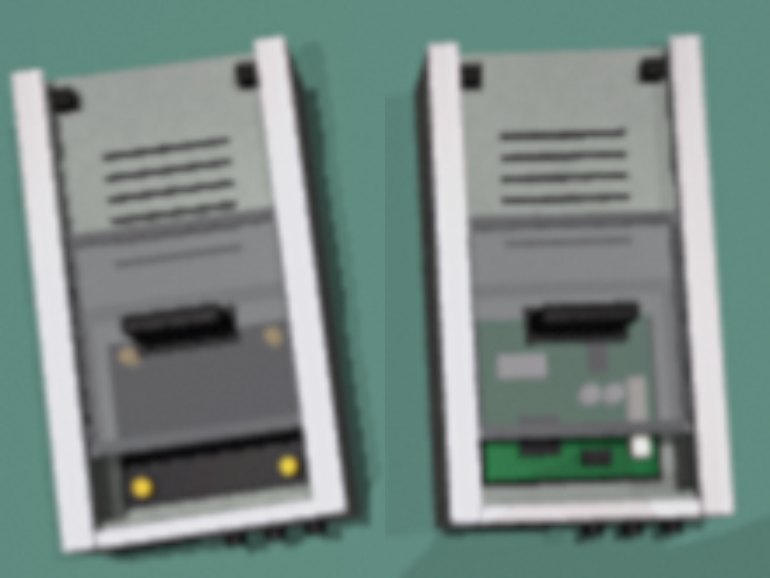

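The crop confirms it: left is empty (four brass standoffs), right has the green PCB. Loaded comes first: fin at about (513,-214), yaw about 0. I'll hover there.

>>> send_rows(motion=[{"tx": 0.0844, "ty": -0.0375, "tz": -0.0067, "gripper": -1}, {"tx": 0.0844, "ty": -0.0375, "tz": -0.0067, "gripper": -1}, {"tx": 0.0844, "ty": -0.0375, "tz": -0.0067, "gripper": -1}, {"tx": 0.0844, "ty": -0.0375, "tz": -0.0067, "gripper": -1}, {"tx": 0.0844, "ty": -0.0375, "tz": -0.0067, "gripper": -1}, {"tx": 0.0844, "ty": -0.0375, "tz": -0.0067, "gripper": -1}, {"tx": 0.0844, "ty": -0.0375, "tz": -0.0067, "gripper": -1}, {"tx": 0.0844, "ty": -0.0375, "tz": -0.0067, "gripper": -1}, {"tx": 0.0844, "ty": -0.0375, "tz": -0.0067, "gripper": -1}, {"rz": -0.31, "gripper": -1}, {"rz": -0.31, "gripper": -1}, {"rz": -0.31, "gripper": -1}])

```text
invalid input at $.motion[0]: expected keys tx, ty, tz, rx, ry, rz, gripper
```

>>> send_rows(motion=[{"rz": -0.31, "gripper": -0.3}, {"rz": -0.31, "gripper": -0.3}, {"rz": -0.31, "gripper": -0.3}, {"rz": -0.31, "gripper": -0.3}, {"gripper": -0.3}, {"gripper": -0.3}])

```text
invalid input at $.motion[0]: expected keys tx, ty, tz, rx, ry, rz, gripper
```

```bash
cat > w.py <<'E'
import sys
from h import *
s=env.state(); print(s["time_s"],s["ee_pos"],s["ee_rot"],s["gripper_width"],s["force"])
f,K,k1,W=cam("wrist"); np.savez("wrist",f=f,K=K,k1=k1,W=W); cv2.imwrite(f"pics/{sys.argv[1]}.png",f[:,:,::-1])
print(W.round(2))
E
python3 w.py w1
```

```text
0.1 [ 236.27035506 -523.7121323   190.89718258] [-1.79910574e+02 -1.48170417e-04  2.42835013e+01] 91.19776504550317 [ 0.14939793  0.47889673 -0.93711149]
[[ 4.1000e-01 -8.8000e-01 -2.4000e-01  3.0245e+02]
 [-9.1000e-01 -4.0000e-01 -1.1000e-01 -4.9423e+02]
 [-0.0000e+00  2.6000e-01 -9.7000e-01  3.8383e+02]
 [ 0.0000e+00  0.0000e+00  0.0000e+00  1.0000e+00]]
```

View pics/w1.png

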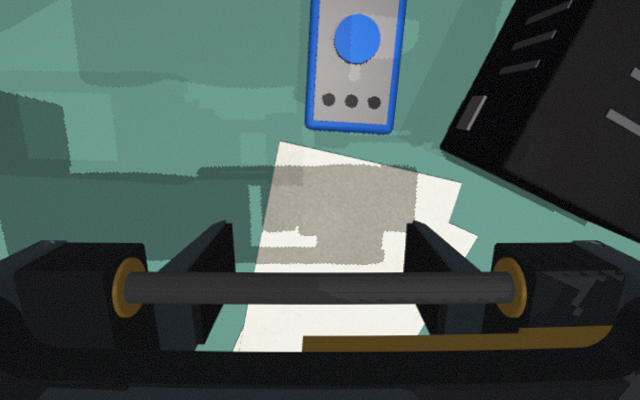

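The picture shows only the multimeter and fingers, because the move was refused: every row needs all the keys. Resending with them.

>>> send_rows(motion=[{"tx": 0.0844, "ty": -0.0375, "tz": -0.0067, "rx": 0, "ry": 0, "rz": 0, "gripper": -1}, {"tx": 0.0844, "ty": -0.0375, "tz": -0.0067, "rx": 0, "ry": 0, "rz": 0, "gripper": -1}, {"tx": 0.0844, "ty": -0.0375, "tz": -0.0067, "rx": 0, "ry": 0, "rz": 0, "gripper": -1}, {"tx": 0.0844, "ty": -0.0375, "tz": -0.0067, "rx": 0, "ry": 0, "rz": 0, "gripper": -1}, {"tx": 0.0844, "ty": -0.0375, "tz": -0.0067, "rx": 0, "ry": 0, "rz": 0, "gripper": -1}, {"tx": 0.0844, "ty": -0.0375, "tz": -0.0067, "rx": 0, "ry": 0, "rz": 0, "gripper": -1}, {"tx": 0.0844, "ty": -0.0375, "tz": -0.0067, "rx": 0, "ry": 0, "rz": 0, "gripper": -1}, {"tx": 0.0844, "ty": -0.0375, "tz": -0.0067, "rx": 0, "ry": 0, "rz": 0, "gripper": -1}, {"tx": 0.0844, "ty": -0.0375, "tz": -0.0067, "rx": 0, "ry": 0, "rz": 0, "gripper": -1}, {"tx": 0, "ty": 0, "tz": 0, "rx": 0, "ry": 0, "rz": -0.31, "gripper": -1}, {"tx": 0, "ty": 0, "tz": 0, "rx": 0, "ry": 0, "rz": -0.31, "gripper": -1}, {"tx": 0, "ty": 0, "tz": 0, "rx": 0, "ry": 0, "rz": -0.31, "gripper": -1}])

```text
time_s: 1.65
ee_pos: [513.2, -213.8, 221.4]
ee_rot: [-180.0, 0.0, 52.5]
force: [-1.0, -0.9, 0.1]
gripper_width: 91.3
gripper_force: 0.0
```

>>> send_rows(motion=[{"tx": 0, "ty": 0, "tz": 0, "rx": 0, "ry": 0, "rz": -0.31, "gripper": -0.3}, {"tx": 0, "ty": 0, "tz": 0, "rx": 0, "ry": 0, "rz": -0.31, "gripper": -0.3}, {"tx": 0, "ty": 0, "tz": 0, "rx": 0, "ry": 0, "rz": -0.31, "gripper": -0.3}, {"tx": 0, "ty": 0, "tz": 0, "rx": 0, "ry": 0, "rz": -0.31, "gripper": -0.3}, {"tx": 0, "ty": 0, "tz": 0, "rx": 0, "ry": 0, "rz": 0, "gripper": -0.3}, {"tx": 0, "ty": 0, "tz": 0, "rx": 0, "ry": 0, "rz": 0, "gripper": -0.3}])

```text
time_s: 2.4
ee_pos: [513.2, -214.1, 221.7]
ee_rot: [-180.0, -0.0, 89.2]
force: [0.3, -0.4, 0.1]
gripper_width: 59.3
gripper_force: 0.0
```

```bash
python3 w.py w2
```

```text
2.4 [ 513.19164946 -214.11046565  221.66494562] [-1.79987415e+02 -3.00898844e-03  8.92498411e+01] 59.32884391275474 [ 0.292444   -0.38933598  0.08702253]
[[ 1.0000e+00 -1.0000e-02 -0.0000e+00  5.1341e+02]
 [-1.0000e-02 -9.7000e-01 -2.6000e-01 -1.4119e+02]
 [ 0.0000e+00  2.6000e-01 -9.7000e-01  4.1460e+02]
 [ 0.0000e+00  0.0000e+00  0.0000e+00  1.0000e+00]]
```

View pics/w2.png

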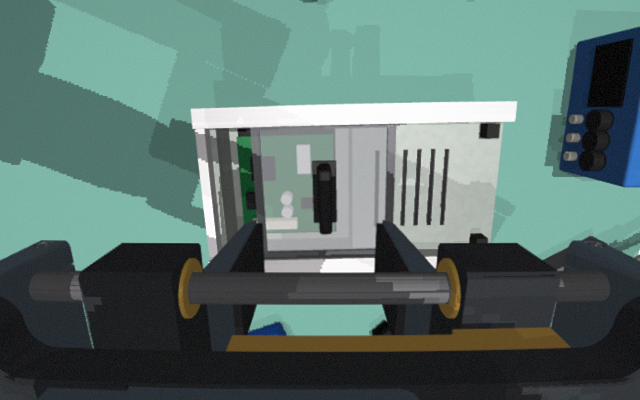

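The fin (dark, about (325,198)) lies between the fingers, with the green board visible on the left. I'll compute the offsets.

```bash
python3 - <<'E'
from h import *
d=np.load("wrist.npz"); f,K,k1,W=d["f"],d["K"],float(d["k1"]),d["W"]
print(onplane([(320,166),(329,166),(320,232),(331,232),(325,199)],121,K,k1,W).round(1))
P=onplane([(192,108),(516,101)],90,K,k1,W); v=P[1]-P[0]; print(P.round(1),np.degrees(np.arctan2(v[1],v[0])))
for y in range(160,240,8): print(y,[int(i) for i in f[y,306:346].mean(1)])
E
```

```text
[[ 513.8 -188.5  121. ]
 [ 521.6 -188.5  121. ]
 [ 513.2 -248.7  121. ]
 [ 523.1 -248.8  121. ]
 [ 517.9 -217.8  121. ]]
[[ 396.8 -138.    90. ]
 [ 695.5 -134.4   90. ]] 0.6902330194408597
160 [199, 198, 199, 196, 170, 143, 125, 111, 111, 109, 106, 102, 103, 99, 100, 101, 104, 103, 103, 103, 102, 92, 95, 93, 97, 96, 96, 90, 89, 117, 161, 180, 178, 179, 178, 176, 177, 176, 176, 179]
168 [199, 200, 200, 201, 180, 127, 75, 66, 65, 64, 47, 15, 18, 8, 4, 13, 16, 18, 8, 13, 18, 19, 22, 19, 36, 61, 68, 67, 61, 67, 139, 177, 179, 180, 177, 177, 178, 178, 178, 179]
176 [142, 140, 140, 141, 139, 125, 84, 32, 24, 25, 26, 16, 22, 33, 43, 53, 56, 57, 59, 57, 57, 61, 54, 43, 35, 32, 42, 48, 41, 53, 137, 181, 182, 178, 179, 177, 178, 179, 177, 177]
184 [139, 144, 141, 141, 139, 144, 106, 40, 27, 26, 21, 25, 17, 22, 24, 22, 31, 21, 21, 26, 23, 20, 25, 20, 21, 19, 25, 27, 25, 44, 137, 179, 179, 178, 179, 178, 178, 179, 179, 177]
192 [141, 142, 142, 141, 143, 141, 108, 46, 22, 26, 32, 19, 20, 20, 17, 24, 23, 27, 24, 21, 23, 21, 27, 23, 22, 24, 29, 28, 25, 36, 105, 161, 179, 179, 177, 178, 179, 180, 18
[... 238 characters left out ...]
17, 23, 23, 22, 19, 19, 25, 27, 29, 26, 19, 25, 26, 20, 29, 21, 22, 19, 22, 22, 36, 107, 158, 179, 177, 175, 175, 177, 177, 178, 179]
216 [141, 141, 140, 142, 141, 140, 143, 105, 39, 25, 20, 30, 27, 14, 17, 20, 22, 26, 27, 21, 25, 27, 26, 16, 21, 14, 24, 27, 25, 27, 78, 148, 175, 180, 175, 176, 176, 177, 177, 176]
224 [139, 139, 141, 141, 141, 141, 143, 141, 141, 142, 142, 141, 128, 84, 25, 20, 19, 24, 23, 28, 23, 23, 24, 27, 25, 34, 107, 139, 134, 138, 161, 178, 177, 177, 176, 175, 178, 176, 176, 176]
232 [156, 161, 166, 163, 163, 164, 164, 164, 163, 164, 164, 166, 164, 136, 70, 23, 14, 17, 18, 19, 17, 19, 25, 22, 36, 92, 150, 168, 168, 169, 172, 176, 177, 176, 175, 176, 178, 177, 177, 179]
```

>>> send_rows(motion=[{"tx": -0.008, "ty": 0.009, "tz": 0.05, "rx": 0, "ry": 0, "rz": -0.048, "gripper": -0.3}, {"tx": 0, "ty": 0, "tz": 0.07, "rx": 0, "ry": 0, "rz": 0, "gripper": -0.3}, {"tx": 0, "ty": 0, "tz": 0.07, "rx": 0, "ry": 0, "rz": 0, "gripper": -0.3}, {"tx": 0, "ty": 0, "tz": 0.05, "rx": 0, "ry": 0, "rz": 0, "gripper": -0.3}, {"tx": 0, "ty": 0, "tz": 0.036, "rx": 0, "ry": 0, "rz": 0, "gripper": -0.3}, {"tx": 0, "ty": 0, "tz": 0, "rx": 0, "ry": 0, "rz": 0, "gripper": 1}, {"tx": 0, "ty": 0, "tz": 0, "rx": 0, "ry": 0, "rz": 0, "gripper": 1}, {"tx": 0, "ty": 0, "tz": 0, "rx": 0, "ry": 0, "rz": 0, "gripper": 1}, {"tx": 0, "ty": 0, "tz": 0, "rx": 0, "ry": 0, "rz": 0, "gripper": 1}, {"tx": 0, "ty": 0, "tz": 0, "rx": 0, "ry": 0, "rz": 0, "gripper": 1}], grip_force=20)

```text
time_s: 3.7
ee_pos: [518.0, -218.3, 84.2]
ee_rot: [179.9, 0.0, 90.8]
force: [3.4, -0.5, -0.6]
gripper_width: 12.4
gripper_force: 0.6
```

>>> send_rows(motion=[{"tx": 0, "ty": 0, "tz": 0, "rx": 0, "ry": 0, "rz": 0, "gripper": 1}, {"tx": 0, "ty": -0.012, "tz": 0, "rx": 0, "ry": 0, "rz": 0, "gripper": 1}, {"tx": 0, "ty": -0.016, "tz": 0, "rx": 0, "ry": 0, "rz": 0, "gripper": 1}, {"tx": 0, "ty": -0.016, "tz": 0, "rx": 0, "ry": 0, "rz": 0, "gripper": 1}, {"tx": 0, "ty": -0.016, "tz": 0, "rx": 0, "ry": 0, "rz": 0, "gripper": 1}, {"tx": 0, "ty": -0.016, "tz": 0, "rx": 0, "ry": 0, "rz": 0, "gripper": 1}, {"tx": 0, "ty": -0.012, "tz": 0, "rx": 0, "ry": 0, "rz": 0, "gripper": 1}])

```text
time_s: 4.58
ee_pos: [477.2, -218.8, 84.2]
ee_rot: [179.5, 0.0, 90.7]
force: [17.7, 5.8, -7.4]
gripper_width: 12.2
gripper_force: 20.0
```

```bash
python3 - <<'E'
from h import *
f,K,k1,W=cam("top"); g,*_=cam("scene"); s=env.state(); print(s["ee_pos"],s["force"],s["torque"])
a=cv2.resize(f[80:260,350:480],(390,540)); b=cv2.resize(g[200:400,160:370],(410,390)); b=np.vstack([b,np.zeros((150,410,3),np.uint8)])
cv2.imwrite("pics/c2.png",np.hstack([a,b])[:,:,::-1])
E
```

```text
[ 477.2081949  -218.82020307   84.21392557] [11.6082261   2.82733456 -2.30770596] [ 0.64323684 -1.93712585 -0.01979902]
```

View pics/c2.png

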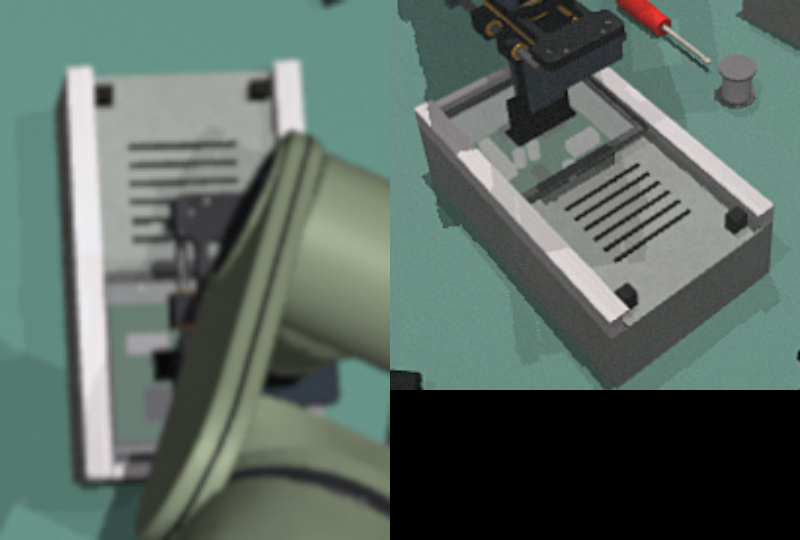

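The crop shows the guard's front edge at about the front lip (crop row ~455). I'll press a little further to confirm it's the stop.

>>> send_rows(motion=[{"tx": 0, "ty": -0.004, "tz": 0, "rx": 0, "ry": 0, "rz": 0, "gripper": 1}, {"tx": 0, "ty": -0.004, "tz": 0, "rx": 0, "ry": 0, "rz": 0, "gripper": 1}, {"tx": 0, "ty": 0, "tz": 0, "rx": 0, "ry": 0, "rz": 0, "gripper": 1}])

```text
time_s: 5.05
ee_pos: [477.3, -218.9, 84.2]
ee_rot: [179.1, 0.1, 90.7]
force: [20.8, 5.9, -8.2]
gripper_width: 12.1
gripper_force: 20.0
```

>>> send_rows(motion=[{"tx": 0, "ty": 0.011, "tz": 0, "rx": 0, "ry": 0, "rz": 0, "gripper": 1}, {"tx": 0, "ty": 0, "tz": 0, "rx": 0, "ry": 0, "rz": 0, "gripper": -0.4}, {"tx": 0, "ty": 0, "tz": 0, "rx": 0, "ry": 0, "rz": 0, "gripper": -0.4}, {"tx": 0, "ty": 0, "tz": 0, "rx": 0, "ry": 0, "rz": 0, "gripper": -0.4}, {"tx": 0, "ty": 0, "tz": -0.05, "rx": 0, "ry": 0, "rz": 0, "gripper": -0.4}, {"tx": 0, "ty": 0, "tz": -0.08, "rx": 0, "ry": 0, "rz": 0, "gripper": -0.4}, {"tx": 0, "ty": 0, "tz": -0.08, "rx": 0, "ry": 0, "rz": 0, "gripper": -0.4}, {"tx": 0, "ty": 0, "tz": -0.07, "rx": 0, "ry": 0, "rz": 0, "gripper": -0.4}, {"tx": 0, "ty": 0, "tz": 0, "rx": 0, "ry": 0, "rz": 0, "gripper": -0.4}])

```text
time_s: 6.18
ee_pos: [476.2, -219.7, 226.5]
ee_rot: [179.7, 0.2, 90.8]
force: [0.9, 0.2, -0.3]
gripper_width: 63.7
gripper_force: 0.0
```

```bash
python3 w.py w3
```

```text
6.175 [ 476.19433176 -219.6570592   226.48831272] [1.79719144e+02 1.68933750e-01 9.08081282e+01] 63.7077421957121 [ 0.93477139  0.1801986  -0.29212764]
[[ 1.0000e+00  1.0000e-02  1.0000e-02  4.7342e+02]
 [ 2.0000e-02 -9.6000e-01 -2.6000e-01 -1.4618e+02]
 [ 1.0000e-02  2.6000e-01 -9.6000e-01  4.1920e+02]
 [ 0.0000e+00  0.0000e+00  0.0000e+00  1.0000e+00]]
```

View pics/w3.png

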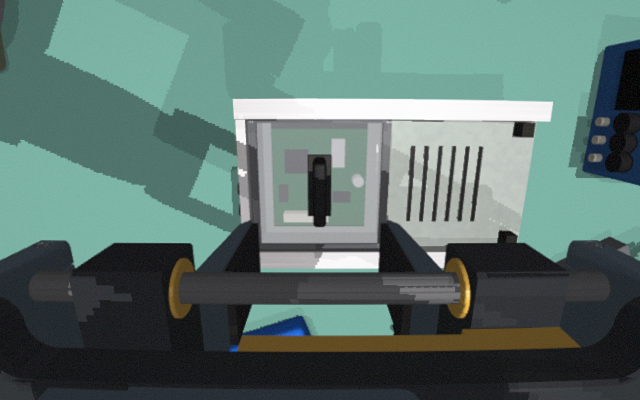

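The guard is flush with the lip (px x≈248) with the board fully covered, and the gap to the rear stops is about 127 px ≈ 117 mm, i.e. nearly the full 120 mm stroke. Now the empty tester.

>>> send_rows(motion=[{"tx": 0.05, "ty": 0.006, "tz": 0, "rx": 0, "ry": 0, "rz": 0, "gripper": -0.3}, {"tx": 0.0904, "ty": 0.011, "tz": 0, "rx": 0, "ry": 0, "rz": 0, "gripper": -0.3}, {"tx": 0.0904, "ty": 0.011, "tz": 0, "rx": 0, "ry": 0, "rz": 0, "gripper": -0.3}, {"tx": 0.0904, "ty": 0.011, "tz": 0, "rx": 0, "ry": 0, "rz": 0, "gripper": -0.3}, {"tx": 0.0904, "ty": 0.011, "tz": 0, "rx": 0, "ry": 0, "rz": 0, "gripper": -0.3}, {"tx": 0.0904, "ty": 0.011, "tz": 0, "rx": 0, "ry": 0, "rz": 0, "gripper": -0.3}, {"tx": 0.0904, "ty": 0.011, "tz": 0, "rx": 0, "ry": 0, "rz": 0, "gripper": -0.3}, {"tx": 0.0904, "ty": 0.011, "tz": 0, "rx": 0, "ry": 0, "rz": 0, "gripper": -0.3}, {"tx": 0.0904, "ty": 0.011, "tz": 0, "rx": 0, "ry": 0, "rz": 0, "gripper": -0.3}, {"tx": 0.04, "ty": 0.005, "tz": 0, "rx": 0, "ry": 0, "rz": 0, "gripper": -0.3}, {"tx": 0, "ty": 0, "tz": 0, "rx": 0, "ry": 0, "rz": -0.213, "gripper": -0.3}, {"tx": 0, "ty": 0, "tz": 0, "rx": 0, "ry": 0, "rz": 0, "gripper": -0.3}])

```text
time_s: 7.72
ee_pos: [518.3, 187.8, 222.6]
ee_rot: [-179.9, 0.1, 97.1]
force: [0.0, 0.2, 0.9]
gripper_width: 59.4
gripper_force: 0.0
```

```bash
python3 w.py w4
```

```text
7.725 [518.28206794 187.77531732 222.64856492] [-1.79864802e+02  6.92999676e-02  9.71357634e+01] 59.374888098427256 [0.03683286 0.18469972 0.90605435]
[[ 9.9000e-01  1.2000e-01  3.0000e-02  5.0881e+02]
 [ 1.3000e-01 -9.6000e-01 -2.6000e-01  2.6043e+02]
 [-0.0000e+00  2.6000e-01 -9.7000e-01  4.1549e+02]
 [ 0.0000e+00  0.0000e+00  0.0000e+00  1.0000e+00]]
```

View pics/w4.png

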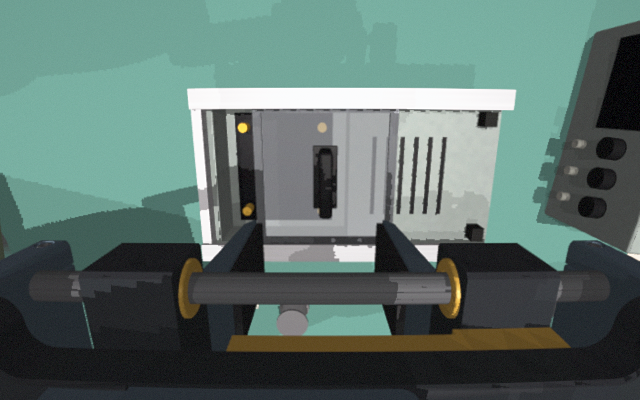

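The fin is at about (325,150–218), the empty bay shows brass standoffs, and the rail's upper edge runs (188,89)–(516,90).

```bash
python3 - <<'E'
from h import *
d=np.load("wrist.npz"); f,K,k1,W=d["f"],d["K"],float(d["k1"]),d["W"]
P=onplane([(188,89),(516,90)],90,K,k1,W); v=P[1]-P[0]; print(np.degrees(np.arctan2(v[1],v[0])))
m=(f[140:225,306:346].mean(2)<60)
for y in range(140,225,4): print(y,np.where(m[y-140])[0][[0,-1]]+306 if m[y-140].any() else None)
for c in [(325,150),(325,217),(325,184)]: 
    p=onplane([c],121,K,k1,W)[0]; e=p[:2]-[518.28,187.78]; a=np.radians(97.14)
    print(c,p.round(1),"tool dx,dy",(np.cos(a)*e[0]+np.sin(a)*e[1]).round(1),(np.sin(a)*e[0]-np.cos(a)*e[1]).round(1))
E
```

```text
7.216982974259542
140 None
144 None
148 [320 330]
152 [318 332]
156 [315 333]
160 [317 333]
164 [316 333]
168 [314 332]
172 [314 336]
176 [314 336]
180 [314 336]
184 [314 336]
188 [314 336]
192 [314 335]
196 [314 335]
200 [314 335]
204 [314 335]
208 [319 331]
212 [320 331]
216 [320 330]
220 None
224 None
(325, 150) [517.6 227.3 121. ] tool dx,dy 39.2 4.3
(325, 217) [525.4 167.8 121. ] tool dx,dy -20.7 4.6
(325, 184) [521.5 197.8 121. ] tool dx,dy 9.6 4.4
```

>>> send_rows(motion=[{"tx": 0.019, "ty": 0.009, "tz": 0.05, "rx": 0, "ry": 0, "rz": 0, "gripper": -0.3}, {"tx": 0, "ty": 0, "tz": 0.07, "rx": 0, "ry": 0, "rz": 0, "gripper": -0.3}, {"tx": 0, "ty": 0, "tz": 0.07, "rx": 0, "ry": 0, "rz": 0, "gripper": -0.3}, {"tx": 0, "ty": 0, "tz": 0.05, "rx": 0, "ry": 0, "rz": 0, "gripper": -0.3}, {"tx": 0, "ty": 0, "tz": 0.037, "rx": 0, "ry": 0, "rz": 0, "gripper": -0.3}, {"tx": 0, "ty": 0, "tz": 0, "rx": 0, "ry": 0, "rz": 0, "gripper": 1}, {"tx": 0, "ty": 0, "tz": 0, "rx": 0, "ry": 0, "rz": 0, "gripper": 1}, {"tx": 0, "ty": 0, "tz": 0, "rx": 0, "ry": 0, "rz": 0, "gripper": 1}, {"tx": 0, "ty": 0, "tz": 0, "rx": 0, "ry": 0, "rz": 0, "gripper": 1}, {"tx": 0, "ty": 0, "tz": 0, "rx": 0, "ry": 0, "rz": 0, "gripper": 1}, {"tx": 0, "ty": 0, "tz": 0, "rx": 0, "ry": 0, "rz": 0, "gripper": 1}])

```text
time_s: 9.15
ee_pos: [522.4, 198.5, 85.6]
ee_rot: [180.0, -0.0, 97.2]
force: [0.2, -0.3, 1.7]
gripper_width: 12.0
gripper_force: 20.0
```

>>> send_rows(motion=[{"tx": 0, "ty": 0.012, "tz": 0, "rx": 0, "ry": 0, "rz": 0, "gripper": 1}, {"tx": 0, "ty": 0.016, "tz": 0, "rx": 0, "ry": 0, "rz": 0, "gripper": 1}, {"tx": 0, "ty": 0.016, "tz": 0, "rx": 0, "ry": 0, "rz": 0, "gripper": 1}, {"tx": 0, "ty": 0.016, "tz": 0, "rx": 0, "ry": 0, "rz": 0, "gripper": 1}, {"tx": 0, "ty": 0.016, "tz": 0, "rx": 0, "ry": 0, "rz": 0, "gripper": 1}, {"tx": 0, "ty": 0.016, "tz": 0, "rx": 0, "ry": 0, "rz": 0, "gripper": 1}, {"tx": 0, "ty": 0.016, "tz": 0, "rx": 0, "ry": 0, "rz": 0, "gripper": 1}, {"tx": 0, "ty": 0.016, "tz": 0, "rx": 0, "ry": 0, "rz": 0, "gripper": 1}, {"tx": 0, "ty": 0.012, "tz": 0, "rx": 0, "ry": 0, "rz": 0, "gripper": 1}])

```text
time_s: 10.28
ee_pos: [590.7, 207.0, 85.6]
ee_rot: [180.0, 0.0, 97.2]
force: [-1.7, -0.5, 5.0]
gripper_width: 12.2
gripper_force: 20.0
```

>>> send_rows(motion=[{"tx": 0, "ty": 0.004, "tz": 0, "rx": 0, "ry": 0, "rz": 0, "gripper": 1}, {"tx": 0, "ty": 0.004, "tz": 0, "rx": 0, "ry": 0, "rz": 0, "gripper": 1}, {"tx": 0, "ty": 0.004, "tz": 0, "rx": 0, "ry": 0, "rz": 0, "gripper": 1}, {"tx": 0, "ty": 0.004, "tz": 0, "rx": 0, "ry": 0, "rz": 0, "gripper": 1}, {"tx": 0, "ty": 0.004, "tz": 0, "rx": 0, "ry": 0, "rz": 0, "gripper": 1}, {"tx": 0, "ty": 0.004, "tz": 0, "rx": 0, "ry": 0, "rz": 0, "gripper": 1}])

```text
time_s: 11.02
ee_pos: [595.7, 207.6, 85.5]
ee_rot: [-179.2, 0.0, 97.2]
force: [-18.6, -1.4, 15.8]
gripper_width: 11.7
gripper_force: 20.1
```

>>> send_rows(motion=[{"tx": 0, "ty": -0.009, "tz": 0, "rx": 0, "ry": 0, "rz": 0, "gripper": 1}, {"tx": 0, "ty": 0, "tz": 0, "rx": 0, "ry": 0, "rz": 0, "gripper": -0.4}, {"tx": 0, "ty": 0, "tz": 0, "rx": 0, "ry": 0, "rz": 0, "gripper": -0.4}, {"tx": 0, "ty": 0, "tz": 0, "rx": 0, "ry": 0, "rz": 0, "gripper": -0.4}, {"tx": 0, "ty": 0, "tz": -0.05, "rx": 0, "ry": 0, "rz": 0, "gripper": -0.4}, {"tx": 0, "ty": 0, "tz": -0.08, "rx": 0, "ry": 0, "rz": 0, "gripper": -0.4}, {"tx": 0, "ty": 0, "tz": -0.08, "rx": 0, "ry": 0, "rz": 0, "gripper": -0.4}, {"tx": 0, "ty": 0, "tz": -0.07, "rx": 0, "ry": 0, "rz": 0, "gripper": -0.4}, {"tx": 0, "ty": 0, "tz": 0, "rx": 0, "ry": 0, "rz": 0, "gripper": -0.4}])

```text
time_s: 12.15
ee_pos: [599.0, 208.5, 228.4]
ee_rot: [179.6, -0.1, 97.2]
force: [-0.0, 0.2, -0.6]
gripper_width: 64.1
gripper_force: 0.0
```

```bash
python3 w.py w5; python3 - <<'E'
from h import *
w=np.load("wrist.npz")["f"]; f,*_=cam("top")
cv2.imwrite("pics/c5.png",np.vstack([cv2.resize(w[60:260,150:560],(780,300),interpolation=2),cv2.resize(f[90:255,150:480],(600,300))[:, :].copy() if 0 else np.hstack([cv2.resize(f[90:255,150:480],(600,300)),np.zeros((300,180,3),np.uint8)])])[:,:,::-1])
E
```

```text
12.15 [599.01468907 208.48750007 228.4426907 ] [ 1.79601170e+02 -6.95516676e-02  9.72086737e+01] 64.1200222544368 [-0.00229938  0.24495029 -0.63769833]
[[ 9.9000e-01  1.2000e-01  4.0000e-02  5.8772e+02]
 [ 1.3000e-01 -9.6000e-01 -2.6000e-01  2.8044e+02]
 [ 1.0000e-02  2.6000e-01 -9.7000e-01  4.2146e+02]
 [ 0.0000e+00  0.0000e+00  0.0000e+00  1.0000e+00]]
```

View pics/c5.png

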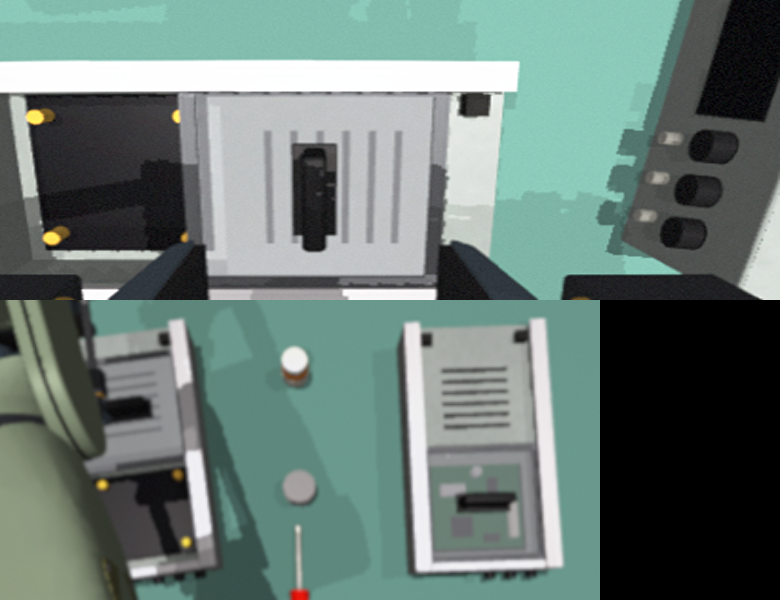

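The empty guard is almost at the rear stops (crop edge ~447, stop ~458). I'll check numerically whether a gap of a few mm remains.

```bash
python3 - <<'E'
from h import *
w5=np.load("wrist.npz"); K,k1=w5["K"],float(w5["k1"])
from scipy.spatial.transform import Rotation as R
def pose(p,r): 
    T=np.eye(4);T[:3,:3]=R.from_euler("xyz",r,degrees=True).as_matrix();T[:3,3]=p;return T
T5=pose([599.015,208.4875,228.4427],[179.6012,-.06955,97.2087]); X=np.linalg.inv(T5)@w5["W"]
W3=pose([476.194,-219.657,226.488],[179.7191,.16893,90.808])@X
W2=pose([513.19,-214.11,221.665],[-179.987,-.003,89.2498])@X
W4=pose([518.282,187.775,222.6486],[-179.8648,.0693,97.1358])@X
def ax(P,a): a=np.radians(a); return P[:,0]*np.cos(a)+P[:,1]*np.sin(a)
def ends(im,W,a):
    f=cv2.imread(f"pics/{im}.png"); m=(f.min(2)>235).astype(np.uint8); m[135:]=0
    n,l,st,c=cv2.connectedComponentsWithStats(m); i=1+st[1:,4].argmax(); print(im,st[i])
    x,y,w,h,_=st[i]; P=onplane([(x,y+8),(x+w,y+8)],90,K,k1,W); return ax(P,a)
L2=ends("w2",W2,.69);L3=ends("w3",W3,.69);E4=ends("w4",W4,7.2);E5=ends("w5",w5["W"],7.2)
fs=ax(np.array([[477.25,-218.9]]),.69)[0]; fo=ax(np.array([[595.7,207.6]]),7.2)[0]
print(L2,L3,"shut fin from rear",L2[1]-fs,L3[1]-fs); print(E4,E5,"open fin from rear",E4[1]-fo,E5[1]-fo)
E
```

```text
w2 [ 191  102  325   26 5940]
w3 [ 234   99  319   22 6034]
w4 [ 188   88  328   47 6761]
w5 [ 103  101  320   34 6400]
[393.95728726 694.70146477] [394.57127208 695.62215343] shut fin from rear 220.12217078255873 221.0428594347075
[416.93137023 718.43693248] [416.28752764 718.42735633] open fin from rear 101.41502561724803 101.4054494655959
```

The fin positions relative to each tester's rear end differ by about 119–120 mm, which is the full stroke. Both guards were also pressed against hard stops at about 20 N, so I'm handing it in.

```bash
python3 -c "
from workcell import env; print(env.job_done())"
```

```text
the job is handed in; nothing more can be done
None
```

The loaded tester's guard is fully shut and then the empty tester's guard was slid fully open, both pressed to their stops; I handed the job in at about 12 s, and no verdict came back.

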